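# Hang up the ear defenders

### The job

Tidy the shoemaker's bench: hang the ear defenders by their headband over the higher of the two bars, away from its posts, so that one cup hangs freely on each side of the bar, and let go of them. Leave the bare steel stirrup standing where it is.

Things in the scene. Friction and masses are not known exactly. Their poses are not given: they have to be found in the camera images.
- ear_defenders: Ear defenders, rigid, 0.25 kg, standing on their two grey cups, headband up. 160 mm wide (own x), 70 deep (y), 154 high. Origin: middle of the underside of the headband's crown, 140 mm above the cups' undersides; z up. Crown: rubber pad 40 (x) by 32 (y) by 14 mm thick above the origin; grip across the 32 mm. Cups 80 mm high, 80 mm gap between them in x, for the bar to pass along y.
- bar_stand: The higher of two bar stands, fixed: a round horizontal steel bar, 16 mm diameter, along own y between two grey posts (12 mm thick, 125 mm either side of the middle, tops 3 mm above the bar, feet 100 mm long in x). Origin: middle of the bar's length, on its top line, 165 mm above the bench; z up.
- low_stand: The lower bar stand, not to be used, fixed to the bench: same shape, but the top of its bar (the origin, at the middle of its length) is only 95 mm above the bench, and three cardboard sole patterns hang on it. Bar along own y, 250 mm long.
- stirrup: A bare U-shaped steel stirrup of a leg brace, without cups, loose, standing upside down on two out-turned feet: strip 20 mm wide, 4 mm thick, 98 mm wide over the legs, 138 mm over the feet (own x), 110 mm high. Origin: middle of its top face; z up. It stays where it is.
Not all that is in view belongs to the job. What is shaped like the ear_defenders but green is not meant.

How it is judged (in metres and radians):
At the end, for the whole second after the job is handed in: The ear defenders hang at rest on the higher bar: crown underside on the bar within 20 mm across it and 10 mm in height, within 80 mm of its middle along it, upright within 17 degrees, square to the bar within 20 degrees; the stirrup within 30 mm of its start (x of ear_defenders in the frame of bar_stand between -0.02 and 0.02 m and y of ear_defenders in the frame of bar_stand between -0.08 and 0.08 m and z of ear_defenders in the frame of bar_stand between -0.01 and 0.01 m and angle between the y axis of ear_defenders and the y axis of bar_stand, either way round below 0.35 rad and angle between ear_defenders's own z axis and vertical below 0.3 rad and contact force between ear_defenders and bar_stand above 0.5 N and linear speed of ear_defenders below 0.03 m/s and distance of stirrup from where it was at the start of the episode below 0.03 m); the robot touches nothing.
It fails at once if the steel stirrup is knocked away or taken (moved more than 30 mm) (distance of stirrup from where it was at the start of the episode above 0.03 m).
It also fails if it takes over 45 s, if anything falls off the work surface, if the arm or the gripper's body presses on something with over 40 N, if the wrist force passes 120 N, or if a joint passes its speed limit or range.

### The arm

A 7-joint arm with a two-finger parallel gripper is mounted at the origin on the work surface. World frame = base frame: x ahead of the robot, y to its left, z up, the work surface at z = 0. Lengths are in mm, angles in rad, forces in N, time in s.
With the tool pointing down it reaches from about 425 to 875 mm from the base axis. Payload 8.4 kg.
Tool frame: the origin (TCP) lies between the finger pads; the fingertips stand 25 mm ahead of it and the grasp point (between the pads) lies 6 mm ahead of it (robot.tips_ahead is the z of the fingertips in the tool frame, in mm); z points along the fingers, y is the direction in which the jaws open and shut (so a half turn about z gives the same grasp; the last joint's range is limited). The gripper opens to 85 mm and grips with 20 to 120 N. Pads are 22 mm wide; open, the fingers measure 114 mm over their backs; the gripper's body (76 mm by 85 mm) begins 54 mm behind the grasp point. The pads swing forward as they close: fully open they stand 13 mm farther back than shut.
Start: joints at [1.062, 0.333, 0.04, 1.465, -0.013, 1.343, -0.059], TCP at [258.952, -596.162, 256.308] pointing down, gripper open.
Joint ranges: [-2.58, 2.58], [-0.38, 2.09], [-1.3, 1.39], [0.25, 2.4], [-1.5, 4.64], [0.08, 2.09], [-2.65, 2.65]. Speed limits (rad/s): [2.22, 2.22, 2.79, 2.79, 3.14, 3.14, 3.14].

### API

Orientations are given as a rotation vector (axis times angle).
In Python, from bench import robot, grab_frame, camera_model, order, trace, place_of gives the robot as it stands.
- The arm moves only by the tool play_rows, never from a script. Its argument "motion" is a list of rows, each a list of 3 entries, a list of its own where there are three numbers: the shift along the tool's x, y, z in cm, then the turn, a rotation vector about the tool's x, y, z in rad, then the opening, from 0 (shut) to 1 (fully open). In form: [[[dx, dy, dz], [ax, ay, az], claw], ...]. A call has 1 to 5 rows; each row shifts and turns the commanded pose from where the row before left it, along the tool's axes as they then stand; what a row does not reach is not made up. A row lasts 1/8 s, in which the tool goes at most 62.5 mm and 10.7 degrees, less where a joint would pass 70% of its speed; a pose out of reach is approached as far as the arm can. A call with a gripper value outside its range is refused whole. The fingers move at their own pace and stop on an object; "newtons" is the grip in N (left out, the last holds). Time passes only in rows, so rows that do not move let the fingers close. It gives the time, the measured TCP pose, the force and the opening at its end, in the units of the state.
- robot.observe(): the state, without advancing time (a new reading comes with each control period).
- grab_frame(name): name is "scene" or "top" or "wrist"; returns the picture (480x640x3 uint8, blue, green, red); there is no depth.
- camera_model(name): a dict with "fx", "fy", "cx", "cy" (pixels), "k1" (the pictures are not rectified: a ray, as slopes to the right and down, at radius r is drawn at 1 + k1 r^2 times it, then the intrinsics apply), "camera_from_world" (4x4, takes a point from world to camera coordinates). Camera axes: x right, y down, z forward; pixel columns grow to the right and rows downward; lengths in mm; the calibration is good to about 2 mm. A picture is of the moment at which its call begins: read the wrist's pose just before it. camera_model takes no time and is no camera call; for the wrist camera it gives the pose at the moment of the call.
- order.finish_job(): hands the job in, once; it reports no verdict.
Trained networks look in the newest picture that a camera, given by its name, has taken for a name from the list of things; names that differ only in an ending like _2 or _b are one class to them, and where a whole thing is asked for, a point or a joint stands for the part that bears it (a point fixed in the world has none). Each returns a list of dicts, best first, with "p" (0 to 1); they miss things now and then, are a little off and sometimes report something else, mostly with a low value. They report only what shows in the picture. A call takes as long as a camera call. They do not tell look-alikes from the thing itself.
- trace(camera, thing): "region" (480x640 bool, what is visible of it).
- place_of(camera, thing): "point" ([x, y, z] in mm, in world coordinates, good to about 4 mm: a listed point, or the origin of a listed thing).
The state is a dict: "time": time; "qpos": joint angles; "joint_vel": joint speeds; "effort": joint torques, N m; "ee_pos": TCP position; "orientation": TCP orientation; "force": force on the tool from outside, world axes, zero at the start; "moment": the same for the moment, N m; "gripper_width": finger opening in mm.
Only numpy, scipy, OpenCV 4.12 (cv2) and the standard library are available. Lean on these libraries where they do the work, as an engineer would, in place of code of your own. Each camera call takes 0.05 s, during which the arm holds its last target.

## Working session

There is one attempt and no reset: what is moved stays moved. The work goes in short steps, Python scripts to look and compute and a tool call to move; the robot and the scene stay as the last step left them, time stands still between calls to the robot, and variables do not carry over. Pictures are saved under pics/ and viewed, and the job is handed in when it is done.

Besides the shell and the picture viewer there is one more tool, called by a JSON object that holds its "fn" and its "kwargs". play_rows: Moves the arm, as the interface text tells. Its arguments: {"type":"object","properties":{"motion":{"type":"array"},"newtons":{"type":"number"}},"required":["motion"]}

```bash
mkdir -p pics; ls; python3 - <<'E'
from bench import robot, grab_frame, camera_model, order, trace, place_of
import cv2
s=robot.observe();print(s)
for c in("scene","top"):
    cv2.imwrite(f"pics/{c}0.png",grab_frame(c))
    for t in("ear_defenders","bar_stand","low_stand","stirrup"):
        print(c,t,[(round(d["p"],2),[round(v) for v in d["point"]]) for d in place_of(c,t)])
E
```

```text
pics
{'time': 0.0, 'qpos': array([ 1.06179097,  0.33391395,  0.03990618,  1.46625771, -0.01337486,
        1.34329205, -0.05853272]), 'joint_vel': array([-0.00099428, -0.00020564, -0.00019763, -0.00230122,  0.00048749,
       -0.00158038, -0.00043091]), 'effort': array([-4.45646965e-04, -6.58554411e+01,  1.36515319e+00, -4.05557764e+01,
        1.69047498e-02,  1.25860161e-02, -1.48948374e-05]), 'ee_pos': array([ 258.76928726, -595.8278381 ,  255.42635882]), 'orientation': array([-3.07439285e+00, -6.38798388e-01,  7.32525848e-04]), 'force': array([-0.1622899 ,  0.22881364,  0.27582716]), 'moment': array([ 0.02112302, -0.00489384, -0.05518715]), 'gripper_width': 85.45455834752767}
scene ear_defenders [(0.81, [454, -33, 135]), (0.68, [215, -354, 144])]
scene bar_stand [(0.87, [661, -188, 162]), (0.5, [453, -35, 137])]
scene low_stand [(0.97, [641, 190, 95])]
scene stirrup [(0.57, [448, -258, 107])]
top ear_defenders [(0.91, [218, -352, 144]), (0.88, [453, -34, 141])]
top bar_stand [(0.63, [658, -187, 165])]
top low_stand [(0.94, [645, 192, 95])]
top stirrup [(0.58, [449, -254, 110])]
```

View pics/scene0.png

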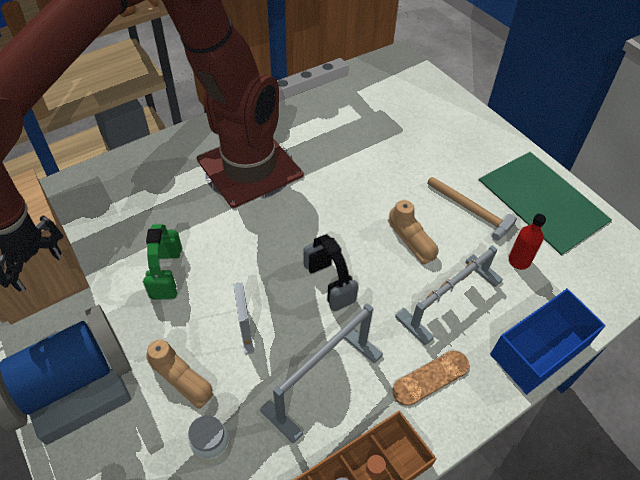

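View pics/top0.png

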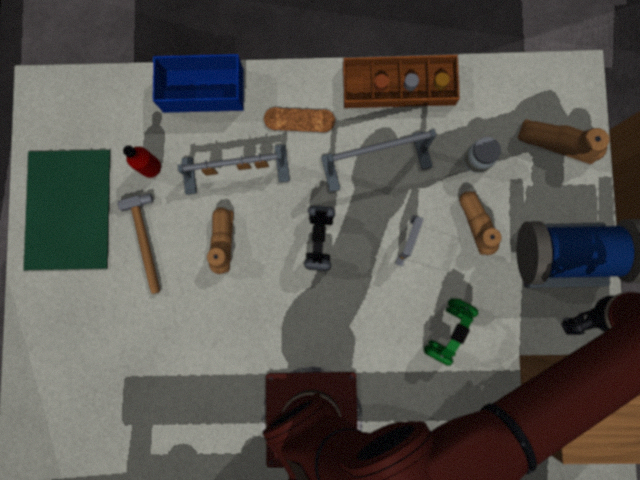

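```bash
cat > h.py <<'E'
import numpy as np, cv2
from bench import camera_model
def ray(c,uv,m=None):
    m=m or camera_model(c)
    x=(uv[0]-m["cx"])/m["fx"];y=(uv[1]-m["cy"])/m["fy"]
    a,b=x,y
    for _ in range(20):
        k=1+m["k1"]*(a*a+b*b);a,b=x/k,y/k
    T=np.array(m["camera_from_world"]);R=T[:3,:3]
    return -R.T@T[:3,3],R.T@np.array([a,b,1.])
def at_z(c,uv,z,m=None):
    o,d=ray(c,uv,m);return o+d*(z-o[2])/d[2]
def proj(c,P,m=None):
    m=m or camera_model(c);T=np.array(m["camera_from_world"])
    p=T[:3,:3]@np.array(P,float)+T[:3,3];a,b=p[0]/p[2],p[1]/p[2];k=1+m["k1"]*(a*a+b*b)
    return [a*k*m["fx"]+m["cx"],b*k*m["fy"]+m["cy"]]
E
python3 - <<'E'
from bench import *
from h import *
img=cv2.imread("pics/top0.png")
c=img[110:290,260:460];cv2.imwrite("pics/topcrop.png",cv2.resize(c,None,fx=3.5,fy=3.3,interpolation=cv2.INTER_CUBIC)[:600,:800])
img=cv2.imread("pics/scene0.png")
c=img[220:450,230:400];cv2.imwrite("pics/scenecrop.png",cv2.resize(c,None,fx=2.6,fy=2.6,interpolation=cv2.INTER_CUBIC))
for cam in("top","scene"):
  for t in("ear_defenders","bar_stand"):
    for d in trace(cam,t)[:2]:
        ys,xs=np.nonzero(d["region"]);r=cv2.minAreaRect(np.c_[xs,ys].astype(np.float32));print(cam,t,d["p"],len(xs),r)
E
```

```text
top ear_defenders 0.63 1445 ((451.02764892578125, 330.737548828125), (33.35032653808594, 66.51116180419922), 27.050596237182617)
top ear_defenders 0.61 1270 ((319.5863037109375, 237.29188537597656), (27.43011474609375, 65.6185302734375), 4.085616588592529)
top bar_stand 0.95 1487 ((381.3229675292969, 159.81991577148438), (37.128150939941406, 118.9692153930664), 76.2509536743164)
scene ear_defenders 0.84 2000 ((162.0839080810547, 262.38128662109375), (35.724666595458984, 74.69023132324219), 4.289153099060059)
scene ear_defenders 0.68 2073 ((331.69598388671875, 271.64764404296875), (75.20840454101562, 39.7003059387207), 56.97612762451172)
scene bar_stand 0.79 2651 ((328.2367858886719, 371.80609130859375), (52.58695983886719, 153.1562042236328), 45.71615982055664)
```

View pics/topcrop.png

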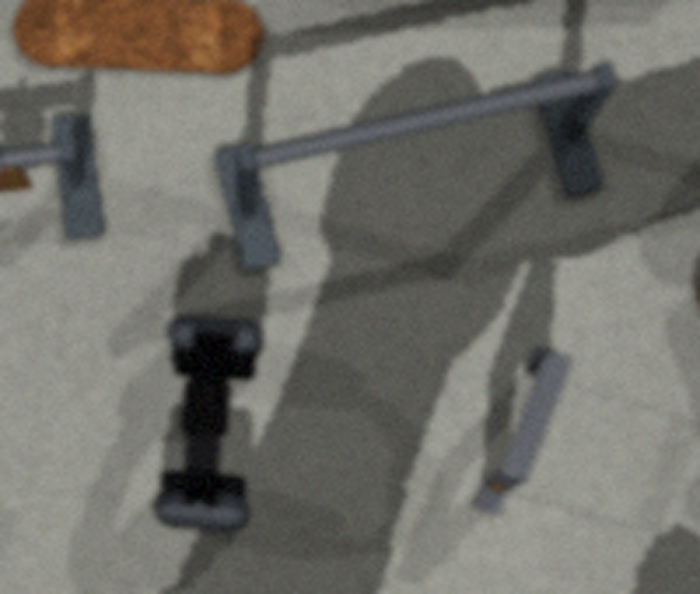

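View pics/scenecrop.png

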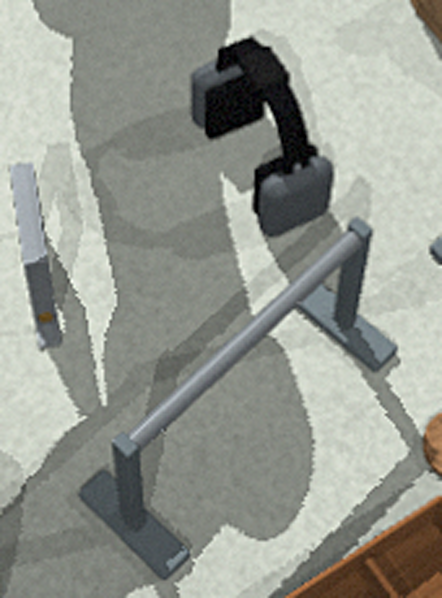

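```bash
python3 - <<'E'
from h import *
f=lambda u,v:(260+u/3.5,110+v/3.3)
a=at_z("top",f(236,158),168);b=at_z("top",f(603,77),168);print(a,b,(a+b)/2,np.linalg.norm(a-b),np.degrees(np.arctan2(*(b-a)[:2][::-1])))
# scene crop check
g=lambda u,v:(230+u/2.6,220+v/2.6)
a=at_z("scene",g(359,230),168);b=at_z("scene",g(126,443),168);print(a,b,(a+b)/2,np.linalg.norm(a-b),np.degrees(np.arctan2(*(b-a)[:2][::-1])))
# ears: outer edges of shells, top
for l,r,z in(((172,325),(258,325),78),((160,505),(245,508),78),((186,400),(228,400),154)):
    L=at_z("top",f(*l),z);R=at_z("top",f(*r),z);print((L+R)/2,np.linalg.norm(L-R),np.degrees(np.arctan2(*(R-L)[:2][::-1])))
print(proj("top",[454,-34,154]),[ (3.5*(p[0]-260),3.3*(p[1]-110)) for p in [proj("top",[454,-34,154])]])
E
```

```text
[631.00148528 -53.79356973 168.        ] [ 684.1397728 -302.9404848  168.       ] [ 657.57062904 -178.36702727  168.        ] 254.75058958155353 -77.96029629144861
[637.26155708 -63.45654145 168.        ] [ 689.63037163 -303.57861064  168.        ] [ 663.44596435 -183.51757604  168.        ] 245.76635417960821 -77.6968710669183
[525.02521545 -36.06016637  78.        ] 61.54889090198055 -91.27966100918088
[387.31574152 -24.54747475  78.        ] 60.23807566485422 -93.29752116192206
[458.36872038 -30.63788449 154.        ] 28.304522356398103 -91.22630988191887
[np.float64(320.60208596833183), np.float64(233.02083790132463)] [(np.float64(212.10730088916142), np.float64(405.9687650743712))]
```

```bash
cat >> h.py <<'E'
from scipy.spatial.transform import Rotation as Ro
def plan(p,yaw_y_deg,s=None):
    """shift in tool frame (cm) then turn (rad) to bring tool to p, down, tool y along yaw_y_deg (mod 180)"""
    from bench import robot
    s=s or robot.observe();R=Ro.from_rotvec(s["orientation"]).as_matrix()
    d=R.T@(np.array(p)-s["ee_pos"])/10
    y=np.arctan2(R[1,1],R[0,1]);t=np.radians(yaw_y_deg)
    dt=(t-y+np.pi/2)%np.pi-np.pi/2
    yy=y+dt;Y=np.array([np.cos(yy),np.sin(yy),0]);Z=np.array([0,0,-1.]);X=np.cross(Y,Z)
    r=Ro.from_matrix(R.T@np.c_[X,Y,Z]).as_rotvec()
    print("t",s["time"],"pos",s["ee_pos"].round(1),"w",round(s["gripper_width"],1),"F",s["force"].round(1),"M",s["moment"].round(2),"q",s["qpos"].round(2))
    print("tool x",R[:,0].round(3),"y",R[:,1].round(3),"yaw_y",round(np.degrees(y),2),"shift cm",d.round(2),"turn",r.round(3))
E
python3 - <<'E'
from h import *
from bench import robot
print(robot.tips_ahead)
plan([440,-180,270],86.5)
plan([455,-33,270],86.5)
E
```

```text
25.0
t 0.7 pos [ 259.  -596.2  256.3] w 85.4 F [ 0.6 -0.2 -0.1] M [-0.04 -0.   -0.06] q [ 1.06  0.33  0.04  1.47 -0.01  1.34 -0.06]
tool x [0.917 0.398 0.   ] y [ 0.398 -0.917 -0.   ] yaw_y -66.52 shift cm [ 33.19 -30.96  -1.37] turn [-0.    -0.     0.471]
t 0.7 pos [ 259.  -596.2  256.3] w 85.4 F [ 0.6 -0.2 -0.1] M [-0.04 -0.   -0.06] q [ 1.06  0.33  0.04  1.47 -0.01  1.34 -0.06]
tool x [0.917 0.398 0.   ] y [ 0.398 -0.917 -0.   ] yaw_y -66.52 shift cm [ 40.42 -43.84  -1.37] turn [-0.    -0.     0.471]
```

{"fn": "play_rows", "kwargs": {"motion": [[[4.0, -3.8, -0.3], [0, 0, 0], 1], [[4.0, -3.8, -0.3], [0, 0, 0], 1], [[4.0, -3.8, -0.3], [0, 0, 0], 1], [[4.0, -3.8, -0.3], [0, 0, 0], 1], [[4.0, -3.8, -0.3], [0, 0, 0], 1]], "newtons": 40}}

```text
time: 1.32
ee_pos: [367.2, -340.5, 271.7]
orientation: [3.075, 0.639, 0.001]
force: [1.5, 0.1, -0.2]
gripper_width: 85.3
```

{"fn": "play_rows", "kwargs": {"motion": [[[4.0, -3.8, 0], [0, 0, 0], 1], [[4.0, -3.8, 0], [0, 0, 0], 1], [[4.0, -5.0, 0], [0, 0, 0], 1], [[0, 0, 0], [0, 0, 0.16], 1], [[0, 0, 0], [0, 0, 0.16], 1]]}}

```text
time: 1.95
ee_pos: [426.4, -179.5, 271.6]
orientation: [3.138, 0.136, 0.001]
force: [-0.4, -0.1, -0.4]
gripper_width: 85.4
```

```bash
python3 - <<'E'
from h import *
plan([435,-33,290],86.5)
E
```

```text
t 1.95 pos [ 426.4 -179.5  271.6] w 85.4 F [-0.4 -0.1 -0.4] M [-0.03  0.    0.02] q [ 0.64 -0.04 -0.32  1.86 -0.01  1.32 -1.17]
tool x [0.996 0.086 0.   ] y [ 0.086 -0.996  0.001] yaw_y -85.05 shift cm [  2.12 -14.52  -1.85] turn [ 0.001 -0.     0.148]
```

{"fn": "play_rows", "kwargs": {"motion": [[[1.0, -4.9, -0.6], [0, 0, 0], 1], [[1.0, -4.8, -0.6], [0, 0, 0], 1], [[1.0, -4.8, -0.6], [0, 0, 0], 1], [[0, 0, 0], [0, 0, 0.148], 1], [[0, 0, 0], [0, 0, 0], 1]]}}

```text
time: 2.58
ee_pos: [443.0, -33.0, 289.5]
orientation: [3.14, -0.089, 0.001]
force: [-0.0, 0.1, 0.2]
gripper_width: 85.5
```

```bash
python3 - <<'E'
from h import *
from bench import *
plan([455,-33,167],86.5)
m=camera_model("wrist");im=grab_frame("wrist");cv2.imwrite("pics/w1.png",im)
import pickle;pickle.dump(m,open("w1.pkl","wb"))
print([(d["p"],d["point"]) for d in place_of("wrist","ear_defenders")])
T=np.array(m["camera_from_world"]);print(-T[:3,:3].T@T[:3,3])
print(proj("wrist",[455,-33,154],m))
E
```

```text
t 2.575 pos [443.  -33.  289.5] w 85.5 F [-0.   0.1  0.2] M [-0.03 -0.02 -0.01] q [ 0.51 -0.09 -0.49  1.86 -0.04  1.36 -1.6 ]
tool x [ 0.998 -0.057  0.   ] y [-0.057 -0.998  0.   ] yaw_y -93.25 shift cm [ 1.19 -0.08 12.25] turn [ 0.    -0.     0.004]
[(0.9, [451.6, -28.5, 135.5])]
[512.98127034 -37.0512451  406.95753547]
[np.float64(321.88039391601205), np.float64(222.19600459375891)]
```

View pics/w1.png

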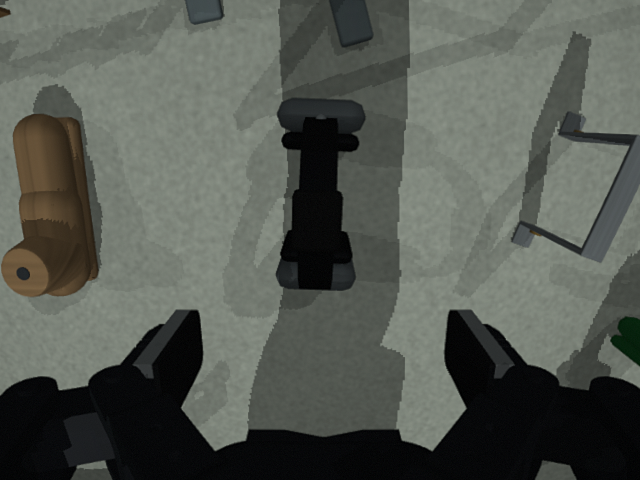

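```bash
python3 - <<'E'
from h import *
import pickle;m=pickle.load(open("w1.pkl","rb"))
im=cv2.imread("pics/w1.png")
c=cv2.convertScaleAbs(im[90:300,250:390],alpha=3.0,beta=20);cv2.imwrite("pics/w1c.png",cv2.resize(c,None,fx=2.8,fy=2.8,interpolation=cv2.INTER_CUBIC))
L=at_z("wrist",(293,215),154,m);R=at_z("wrist",(343,215),154,m);print(L,R,(L+R)/2,R-L)
for u,v in((279,112),(365,112),(276,275),(355,275)): print(at_z("wrist",(u,v),60,m))
E
```

```text
[460.60338348 -15.31435235 154.        ] [458.84530922 -46.38492194 154.        ] [459.72434635 -30.84963715 154.        ] [ -1.75807425 -31.07056959   0.        ]
[526.23619089  -2.24993015  60.        ]
[522.332698   -71.31857675  60.        ]
[387.6866493   12.04300136  60.        ]
[383.73714365 -58.16501483  60.        ]
```

View pics/w1c.png

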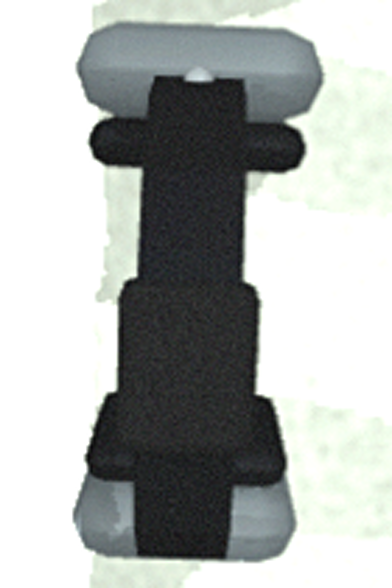

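```bash
python3 - <<'E'
from h import *
import pickle;m=pickle.load(open("w1.pkl","rb"))
c=at_z("wrist",(317.1,220.7),154,m);print(c, at_z("wrist",(317.5,190),154,m)-at_z("wrist",(316.3,251.4),154,m))
plan([c[0],c[1],169],86)
E
```

```text
[456.12472025 -30.07398477 154.        ] [ 3.91914259e+01 -3.12083382e+00  2.84217094e-14]
t 2.675 pos [442.9 -33.8 289.3] w 85.2 F [ 1.   0.3 -0.3] M [-0.01 -0.01  0.07] q [ 0.51 -0.09 -0.49  1.86 -0.04  1.36 -1.6 ]
tool x [ 0.998 -0.056 -0.   ] y [-0.056 -0.998  0.   ] yaw_y -93.21 shift cm [ 1.3  -0.45 12.03] turn [0.    0.    0.014]
```

{"fn": "play_rows", "kwargs": {"motion": [[[1.3, -0.4, 4.0], [0, 0, 0.02], 1], [[0, 0, 4.0], [0, 0, 0], 1], [[0, 0, 3.0], [0, 0, 0], 1], [[0, 0, 1.3], [0, 0, 0], 1], [[0, 0, 0], [0, 0, 0], 0.8]]}}

```text
time: 3.3
ee_pos: [456.0, -30.3, 166.1]
orientation: [-3.139, 0.122, 0.002]
force: [-0.2, 0.2, 0.7]
gripper_width: 70.0
```

```bash
python3 - <<'E'
from h import *
from bench import *
plan([456,-31,166],85.5)
cv2.imwrite("pics/w2.png",grab_frame("wrist"))
cv2.imwrite("pics/s2.png",grab_frame("scene"))
E
```

```text
t 3.3 pos [456.  -30.3 166.1] w 70.0 F [-0.2  0.2  0.7] M [ 0.02 -0.   -0.01] q [ 0.49  0.04 -0.52  2.01  0.02  1.1  -1.7 ]
tool x [ 0.997 -0.078 -0.001] y [-0.078 -0.997 -0.   ] yaw_y -94.46 shift cm [0.   0.07 0.01] turn [-0.     0.001  0.001]
```

View pics/w2.png

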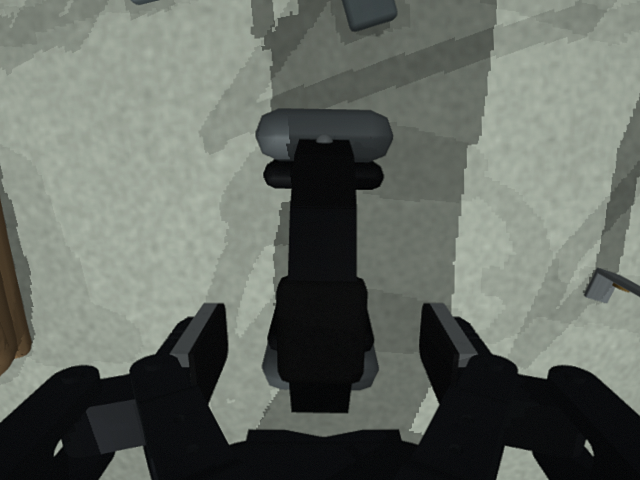

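The crown pad sits centred between the fingers, at pixel (322,330), with the finger pads at columns 225 and 422. Next I'll close the gripper.

{"fn": "play_rows", "kwargs": {"motion": [[[0, 0, 0], [0, 0, 0], 0.3], [[0, 0, 0], [0, 0, 0], 0.1], [[0, 0, 0], [0, 0, 0], 0.1], [[0, 0, 0], [0, 0, 0], 0.1]], "newtons": 45}}

```text
time: 3.9
ee_pos: [456.8, -29.9, 167.2]
orientation: [3.139, -0.123, 0.002]
force: [-0.7, 0.6, 5.9]
gripper_width: 30.7
```

```bash
python3 - <<'E'
from h import *
from bench import *
plan([456,-31,370],85.5)
cv2.imwrite("pics/w3.png",grab_frame("wrist"))
E
```

```text
t 3.9 pos [456.8 -29.9 167.2] w 30.7 F [-0.7  0.6  5.9] M [-0.02  0.36 -0.06] q [ 0.49  0.04 -0.52  2.    0.02  1.1  -1.7 ]
tool x [ 0.997 -0.078  0.001] y [-0.078 -0.997  0.   ] yaw_y -94.47 shift cm [ -0.04   0.12 -20.28] turn [ 0.    -0.001  0.   ]
```

View pics/w3.png

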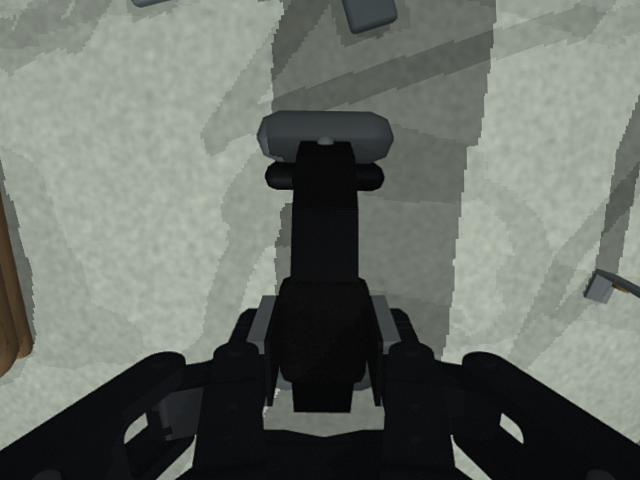

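{"fn": "play_rows", "kwargs": {"motion": [[[0, 0, -2], [0, 0, 0], 0.1], [[0, 0, -5], [0, 0, 0], 0.1], [[0, 0, -5], [0, 0, 0], 0.1], [[0, 0, -5], [0, 0, 0], 0.1], [[0, 0, -4], [0, 0, 0], 0.1]]}}

```text
time: 4.58
ee_pos: [456.1, -29.9, 378.3]
orientation: [3.139, -0.123, 0.002]
force: [0.9, -1.0, -2.9]
gripper_width: 30.9
```

```bash
python3 - <<'E'
from h import *
from bench import *
cv2.imwrite("pics/s4.png",grab_frame("scene"))
m=camera_model("wrist");cv2.imwrite("pics/w4.png",grab_frame("wrist"))
plan([661,-184,370],102.2)
print([(d["p"],d["point"]) for d in place_of("scene","ear_defenders")])
E
```

```text
t 4.675 pos [457.5 -29.8 380.5] w 30.5 F [-0.5  0.3 -2.1] M [0.   0.03 0.01] q [ 0.51 -0.09 -0.5   1.68 -0.04  1.54 -1.63]
tool x [ 0.997 -0.078  0.006] y [-0.078 -0.997  0.001] yaw_y -94.47 shift cm [21.48 13.78  1.2 ] turn [ 0.001 -0.006 -0.291]
[(0.82, [214.5, -356.2, 143.6]), (0.67, [453.7, -33.3, 350.0])]
```

View pics/s4.png

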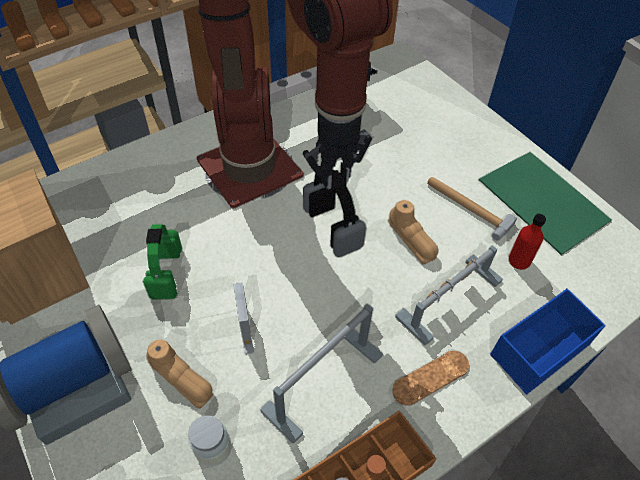

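View pics/w4.png

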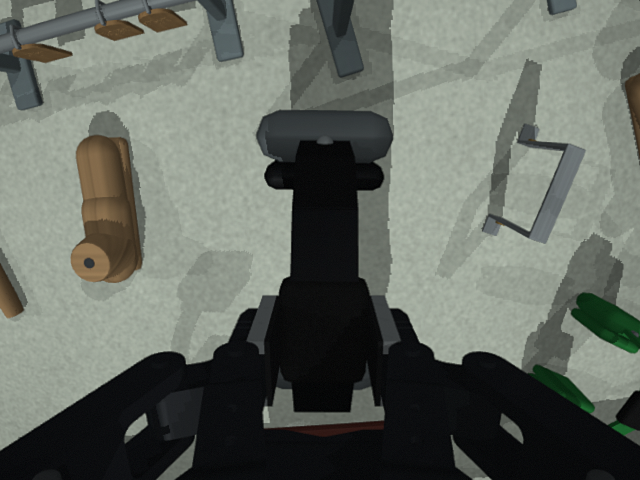

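{"fn": "play_rows", "kwargs": {"motion": [[[3.0, 2.0, 0], [0, 0, 0], 0.1], [[3.6, 3.0, 0], [0, 0, 0], 0.1], [[3.6, 3.0, 0], [0, 0, 0], 0.1], [[2.5, 3.0, 0], [0, 0, -0.14], 0.1], [[0, 0, 0], [0, 0, -0.15], 0.1]]}}

```text
time: 5.35
ee_pos: [574.5, -152.8, 372.7]
orientation: [-3.122, -0.333, 0.007]
force: [-0.2, -0.1, -2.4]
gripper_width: 30.5
```

{"fn": "play_rows", "kwargs": {"motion": [[[0, 0, 0], [0, 0, 0], 0.1], [[0, 0, 0], [0, 0, 0], 0.1]]}}

```text
time: 5.6
ee_pos: [573.9, -149.0, 375.6]
orientation: [-3.124, -0.328, 0.002]
force: [0.2, -0.2, -2.9]
gripper_width: 30.9
```

```bash
python3 - <<'E'
from h import *
from bench import *
import pickle
m=camera_model("wrist");cv2.imwrite("pics/w5.png",grab_frame("wrist"));pickle.dump(m,open("w5.pkl","wb"))
plan([661,-184,370],102.2)
print([(d["p"],d["point"]) for d in place_of("wrist","bar_stand")])
E
```

```text
t 5.65 pos [ 574. -149.  376.] w 30.4 F [-0.3  0.3 -2.8] M [0.04 0.03 0.07] q [ 0.56  0.22 -0.46  1.39  0.1   1.56 -1.26]
tool x [ 0.978  0.208 -0.001] y [ 0.208 -0.978 -0.   ] yaw_y -77.98 shift cm [7.78 5.24 0.59] turn [-0.     0.001 -0.003]
[(0.77, [657.9, -183.9, 163.9])]
```

View pics/w5.png

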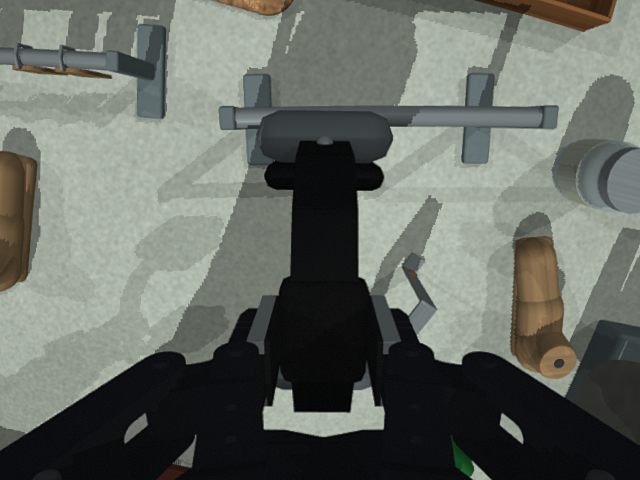

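```bash
python3 - <<'E'
from h import *
import pickle
m=pickle.load(open("w5.pkl","rb"))
a=at_z("wrist",(227,117.5),168,m);b=at_z("wrist",(550,117),168,m);c=(a+b)/2
print(a,b,c,np.linalg.norm(a-b),np.degrees(np.arctan2(*(b-a)[:2][::-1])))
# bar edge check
plan([c[0],c[1],376],np.degrees(np.arctan2(*(b-a)[:2][::-1])))
E
```

```text
[633.64754475 -61.82393965 168.        ] [ 687.64090734 -304.07211341  168.        ] [ 660.64422605 -182.94802653  168.        ] 248.1923868558085 -77.43503743706647
t 5.7 pos [ 574.  -149.   376.2] w 30.6 F [-0.7  0.8 -2.5] M [-0.01 -0.04  0.  ] q [ 0.56  0.22 -0.46  1.39  0.1   1.56 -1.26]
tool x [ 0.978  0.209 -0.   ] y [ 0.209 -0.978  0.   ] yaw_y -77.95 shift cm [7.76 5.13 0.02] turn [ 0.     0.    -0.009]
```

{"fn": "play_rows", "kwargs": {"motion": [[[3.9, 2.6, 0], [0, 0, -0.005], 0.1], [[3.9, 2.5, 0], [0, 0, -0.005], 0.1], [[0, 0, 0], [0, 0, 0], 0.1], [[0, 0, 0], [0, 0, 0], 0.1]]}}

```text
time: 6.2
ee_pos: [661.2, -182.2, 376.2]
orientation: [-3.122, -0.347, 0.001]
force: [-0.1, 0.4, -1.8]
gripper_width: 30.4
```

```bash
python3 - <<'E'
from h import *
from bench import *
im=grab_frame("scene");cv2.imwrite("pics/s6.png",im)
plan([660.6,-184,192],102.4)
print([(d["p"],d["point"]) for d in place_of("scene","ear_defenders")])
grab_frame("top");print([(d["p"],d["point"]) for d in place_of("top","ear_defenders")])
E
```

```text
t 6.25 pos [ 661.  -182.1  376.9] w 30.7 F [ 0.1 -0.3 -1.8] M [ 0.01 -0.03  0.04] q [ 0.5   0.42 -0.45  1.13  0.18  1.62 -1.26]
tool x [0.976 0.22  0.   ] y [ 0.22  -0.976  0.   ] yaw_y -77.29 shift cm [-0.08  0.17 18.49] turn [ 0.    -0.     0.005]
[(0.72, [656.5, -189.5, 347.8]), (0.57, [209.9, -354.9, 142.2])]
[(0.92, [214.1, -351.5, 144.9])]
```

View pics/s6.png

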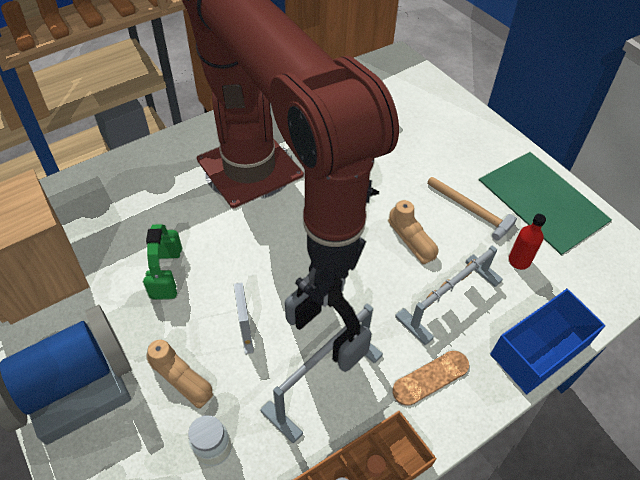

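{"fn": "play_rows", "kwargs": {"motion": [[[0, 0.1, 4], [0, 0, 0], 0.1], [[0, 0.1, 4], [0, 0, 0], 0.1], [[0, 0, 4], [0, 0, 0], 0.1], [[0, 0, 3.5], [0, 0, 0], 0.1], [[0, 0, 1.0], [0, 0, 0], 0.1]]}}

```text
time: 7.02
ee_pos: [660.3, -184.7, 209.6]
orientation: [-3.122, -0.347, 0.005]
force: [1.4, 1.6, -1.0]
gripper_width: 30.6
```

```bash
python3 - <<'E'
from h import *
from bench import *
im=grab_frame("scene")[220:450,230:400];cv2.imwrite("pics/s7.png",cv2.resize(im,None,fx=2.6,fy=2.6))
cv2.imwrite("pics/w7.png",grab_frame("wrist"))
plan([660.6,-184,192],102.4)
print([(d["p"],d["point"]) for d in place_of("scene","ear_defenders")])
E
```

```text
t 7.125 pos [ 661.4 -184.8  211.4] w 30.6 F [-0.3  0.1 -1.7] M [-0.02 -0.02 -0.03] q [ 0.52  0.47 -0.44  1.4   0.2   1.31 -1.28]
tool x [ 0.976  0.22  -0.001] y [ 0.22  -0.976 -0.   ] yaw_y -77.3 shift cm [-0.06 -0.09  1.94] turn [-0.     0.001  0.005]
[(0.84, [657.1, -189.9, 181.1]), (0.84, [210.9, -354.4, 142.9]), (0.74, [446.5, -257.9, 110.6])]
```

View pics/s7.png

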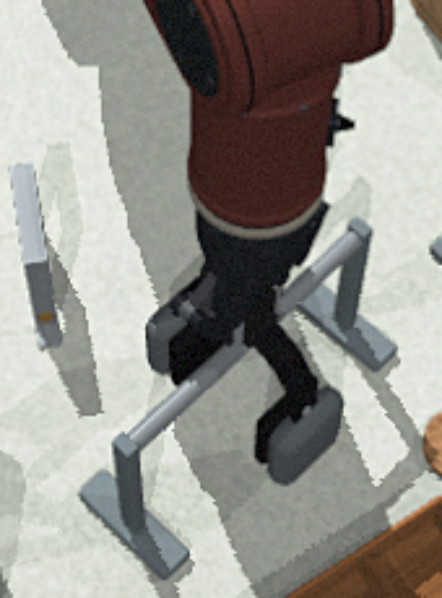

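View pics/w7.png

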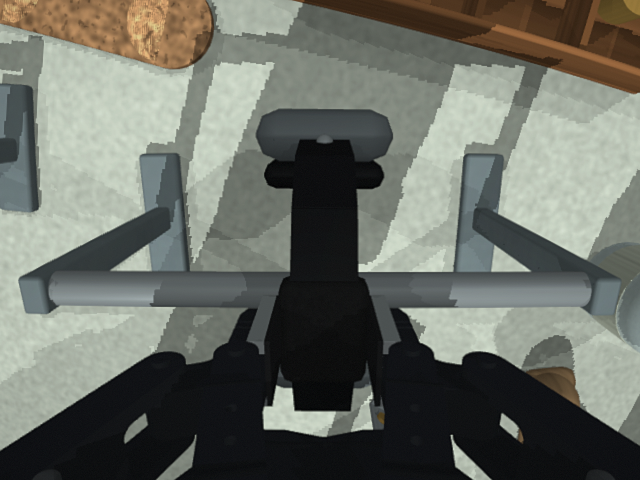

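```bash
python3 - <<'E'
from h import *
m=camera_model("wrist")
a=at_z("wrist",(33,290),168,m);b=at_z("wrist",(607,291),168,m);print(a,b,(a+b)/2,np.linalg.norm(a-b))
for u in (100,550):
  A=at_z("wrist",(u,272),157,m);B=at_z("wrist",(u,306),157,m);print((A+B)/2,np.linalg.norm(A-B))
plan([660.6,-184,192],102.4)
# pad visible centre at its top z
print(at_z("wrist",(322,330),211.4-27+14,m))
E
```

```text
[636.65567901 -60.20861428 168.        ] [ 691.68226601 -306.124228    168.        ] [ 664.16897251 -183.16642114  168.        ] 251.99685384415886
[638.46111986 -85.23836521 157.        ] 17.03378831334427
[ 684.00006917 -287.23093946  157.        ] 17.072894843754373
t 7.175 pos [ 662.  -184.8  212.7] w 30.6 F [-0.  -0.1 -2.2] M [-0.02  0.06 -0.05] q [ 0.52  0.47 -0.44  1.4   0.2   1.32 -1.28]
tool x [0.976 0.22  0.001] y [ 0.22  -0.976  0.001] yaw_y -77.3 shift cm [-0.12 -0.11  2.07] turn [ 0.001 -0.001  0.005]
[ 662.8193728  -184.47734344  198.4       ]
```

{"fn": "play_rows", "kwargs": {"motion": [[[0, 0, 1.2], [0, 0, 0], 0.1], [[0, 0, 0.4], [0, 0, 0], 0.1], [[0, 0, 0.2], [0, 0, 0], 0.1], [[0, 0, 0], [0, 0, 0], 0.1]]}}

```text
time: 7.68
ee_pos: [661.8, -184.8, 193.3]
orientation: [-3.122, -0.348, 0.0]
force: [-0.3, -0.0, -2.8]
gripper_width: 30.8
```

{"fn": "play_rows", "kwargs": {"motion": [[[0, 0, 0.2], [0, 0, 0], 0.1], [[0, 0, 0], [0, 0, 0], 0.1]]}}

```text
time: 7.92
ee_pos: [662.1, -184.8, 192.3]
orientation: [3.122, 0.348, 0.002]
force: [-2.6, 0.6, 3.1]
gripper_width: 30.6
```

```bash
python3 - <<'E'
from h import *
from bench import *
im=grab_frame("scene")[220:450,230:400];cv2.imwrite("pics/s8.png",cv2.resize(im,None,fx=2.6,fy=2.6))
plan([660.6,-184,192],102.4)
E
```

```text
t 7.975 pos [ 662.1 -184.8  192.3] w 31.0 F [-3.   1.2  5.4] M [0.09 0.45 0.03] q [ 0.52  0.48 -0.44  1.42  0.21  1.28 -1.28]
tool x [0.976 0.22  0.001] y [ 0.22  -0.976  0.001] yaw_y -77.3 shift cm [-0.13 -0.11  0.03] turn [ 0.001 -0.001  0.005]
```

View pics/s8.png

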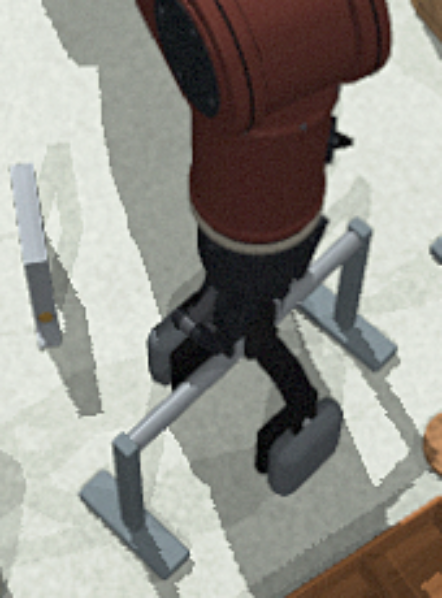

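{"fn": "play_rows", "kwargs": {"motion": [[[0, 0, 0], [0, 0, 0], 0.5], [[0, 0, 0], [0, 0, 0], 0.6], [[0, 0, -0.5], [0, 0, 0], 0.9], [[0, 0, 0], [0, 0, 0], 1], [[0, 0, 0], [0, 0, 0], 1]]}}

```text
time: 8.6
ee_pos: [661.8, -184.7, 196.4]
orientation: [-3.122, -0.348, -0.0]
force: [-0.4, -0.4, 0.0]
gripper_width: 85.1
```

```bash
python3 - <<'E'
from h import *
from bench import *
im=grab_frame("scene")[220:450,230:400];cv2.imwrite("pics/s9.png",cv2.resize(im,None,fx=2.6,fy=2.6))
cv2.imwrite("pics/w9.png",grab_frame("wrist"))
plan([660.6,-184,192],102.4)
E
```

```text
t 8.7 pos [ 661.7 -184.8  196.2] w 85.5 F [-0.   0.2  0.3] M [ 0.04 -0.   -0.05] q [ 0.52  0.48 -0.44  1.42  0.21  1.29 -1.28]
tool x [ 0.976  0.22  -0.   ] y [ 0.22  -0.976 -0.   ] yaw_y -77.29 shift cm [-0.09 -0.1   0.42] turn [-0.     0.     0.005]
```

View pics/s9.png

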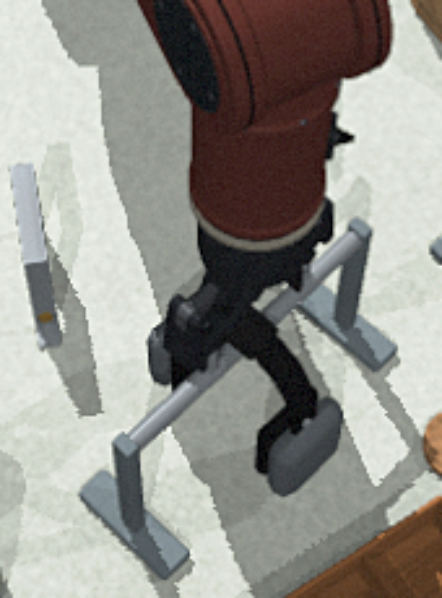

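View pics/w9.png

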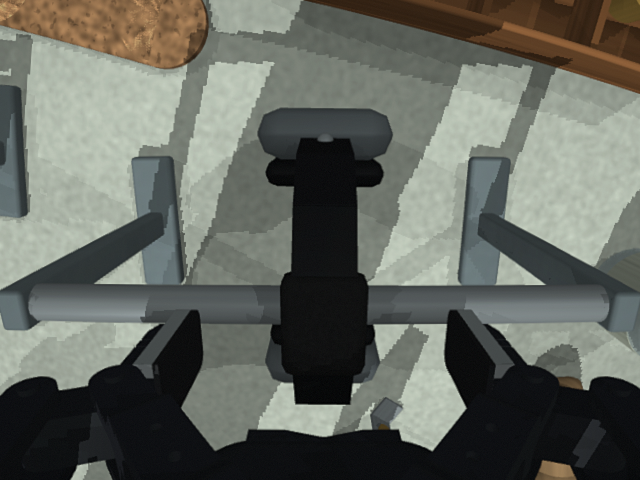

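Released: the crown pad, at pixel (325,325), rests on the bar (rows 286–322) and the headband is square to it. Now I'll retract straight up.

{"fn": "play_rows", "kwargs": {"motion": [[[0, 0, -1.5], [0, 0, 0], 1], [[0, 0, -3], [0, 0, 0], 1], [[0, 0, -4], [0, 0, 0], 1], [[0, 0, -5], [0, 0, 0], 1], [[0, 0, -3], [0, 0, 0], 1]]}}

```text
time: 9.32
ee_pos: [662.1, -184.6, 365.6]
orientation: [3.121, 0.348, 0.006]
force: [0.6, -0.2, -0.2]
gripper_width: 85.4
```

{"fn": "play_rows", "kwargs": {"motion": [[[-4, 0, 0], [0, 0, 0], 1], [[-5, 0, 0], [0, 0, 0], 1], [[-5, 0, 0], [0, 0, 0], 1], [[-3, 0, 0], [0, 0, 0], 1], [[0, 0, 0], [0, 0, 0], 1]]}}

```text
time: 9.95
ee_pos: [494.4, -223.2, 363.3]
orientation: [3.12, 0.343, 0.002]
force: [-1.4, -0.0, 0.6]
gripper_width: 85.5
```

```bash
python3 - <<'E'
from h import *
from bench import *
im=grab_frame("scene");cv2.imwrite("pics/s10.png",im)
cv2.imwrite("pics/w10.png",grab_frame("wrist"))
plan([660.6,-184,192],102.4)
for c in("scene","wrist"):
  for t in("ear_defenders","bar_stand","stirrup"):print(c,t,[(round(d["p"],2),d["point"]) for d in place_of(c,t)])
E
```

```text
t 10.05 pos [ 496.3 -221.9  362.4] w 85.9 F [ 0.9 -0.1 -0.2] M [ 0.01  0.03 -0.03] q [ 0.73  0.11 -0.43  1.53  0.04  1.51 -1.05]
tool x [0.975 0.22  0.001] y [ 0.22  -0.975  0.001] yaw_y -77.29 shift cm [16.84 -0.1  17.06] turn [ 0.001 -0.001  0.005]
scene ear_defenders [(0.81, [661.9, -189.4, 163.6]), (0.56, [215.9, -356.0, 139.8])]
scene bar_stand [(0.64, [659.8, -186.1, 164.7])]
scene stirrup [(0.95, [446.8, -255.0, 109.7])]
wrist ear_defenders []
wrist bar_stand []
wrist stirrup [(0.82, [445.2, -263.9, 110.4])]
```

View pics/s10.png

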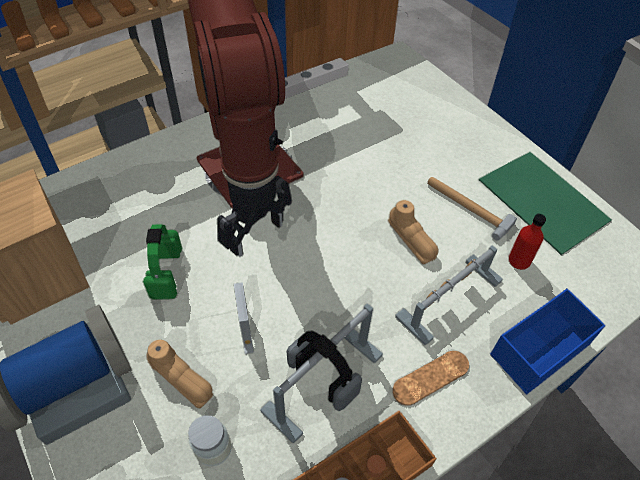

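View pics/w10.png

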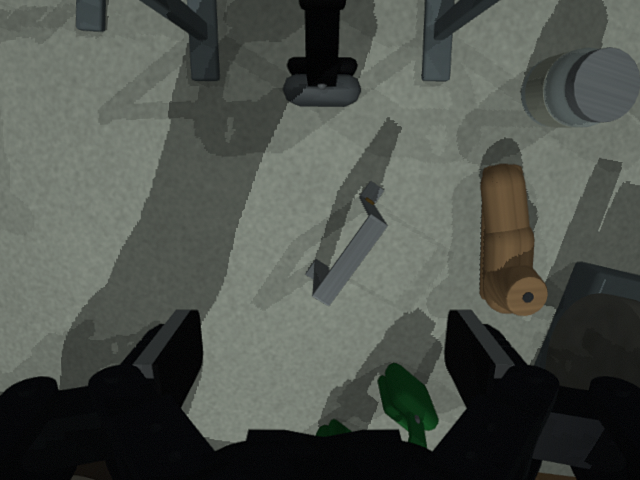

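{"fn": "play_rows", "kwargs": {"motion": [[[0, 0, 0], [0, 0, 0], 1], [[0, 0, 0], [0, 0, 0], 1], [[0, 0, 0], [0, 0, 0], 1], [[0, 0, 0], [0, 0, 0], 1], [[0, 0, 0], [0, 0, 0], 1]]}}

```text
time: 10.98
ee_pos: [495.9, -222.2, 361.4]
orientation: [3.122, 0.348, 0.0]
force: [0.2, 1.2, -0.4]
gripper_width: 85.6
```

```bash
python3 - <<'E'
from h import *
from bench import *
a=cv2.imread("pics/s10.png");b=grab_frame("scene")
sl=np.s_[290:450,250:400]
print("diff",cv2.absdiff(cv2.GaussianBlur(a[sl],(5,5),0),cv2.GaussianBlur(b[sl],(5,5),0)).max())
t=grab_frame("top")[110:230,300:460]
cv2.imwrite("pics/s11.png",cv2.resize(b[sl],None,fx=3.7,fy=3.7,interpolation=cv2.INTER_CUBIC))
cv2.imwrite("pics/t11.png",cv2.resize(t,None,fx=4.5,fy=4.5,interpolation=cv2.INTER_CUBIC))
for c in("scene","top"):print([(round(d["p"],2),d["point"]) for d in place_of(c,"ear_defenders")])
E
```

```text
diff 36
[(0.76, [659.8, -190.3, 162.2]), (0.72, [213.1, -356.5, 141.0])]
[(0.8, [220.0, -350.0, 145.0]), (0.65, [661.7, -187.1, 164.9])]
```

View pics/s11.png

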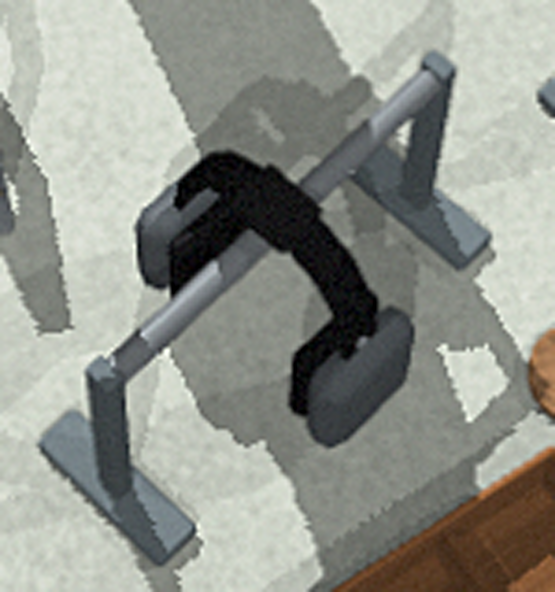

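View pics/t11.png

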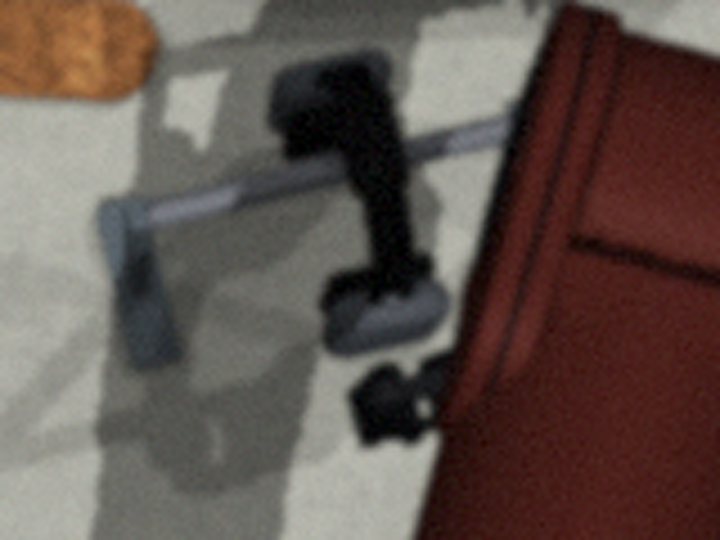

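```bash
python3 - <<'E'
from h import *
from bench import *
sl=np.s_[290:450,250:400]
fr=[cv2.GaussianBlur(grab_frame("scene")[sl],(5,5),0) for _ in range(24)]
print([int(cv2.absdiff(fr[0],f).max()) for f in fr],robot.observe()["time"])
a=cv2.GaussianBlur(cv2.imread("pics/s10.png")[sl],(5,5),0)
d=cv2.absdiff(a,fr[-1]).max(2);print(d.max(),(d>15).sum(),np.argwhere(d>15).mean(0) if (d>15).any() else None)
E
```

```text
[0, 8, 7, 6, 6, 8, 7, 10, 7, 8, 8, 7, 8, 6, 8, 8, 7, 9, 6, 7, 7, 8, 7, 7] 12.375
36 66 [50.57575758 89.92424242]
```

```bash
python3 - <<'E'
from h import *
from bench import *
im=grab_frame("scene");o=cv2.resize(im[290:450,250:400],None,fx=3.7,fy=3.7,interpolation=cv2.INTER_CUBIC)
for th,col in((0,(0,255,0)),(0.2,(0,0,255)),(-0.2,(255,0,0))):
  R=Ro.from_euler("zy",[np.radians(12.6),th]).as_matrix()
  for sx in(-80,80):
    P=[proj("scene",R@[sx,y,z]+[661,-186,165]) for y,z in((-35,-60),(35,-60),(35,-140),(-35,-140))]
    cv2.polylines(o,[np.int32([(3.7*(u-250),3.7*(v-290)) for u,v in P])],True,col,1)
cv2.imwrite("pics/ov.png",o)
E
```

```text
(no output)
```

View pics/ov.png

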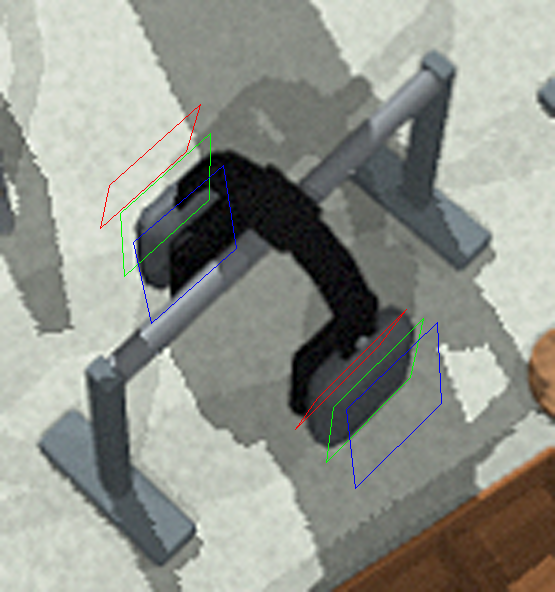

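```bash
python3 - <<'E'
from bench import *
print(order.finish_job(), robot.observe()["time"])
E
```

```text
the job is handed in; nothing more can be done
the job is handed in; nothing more can be done
```

The black ear defenders now hang by their headband over the higher bar, near its middle, with one cup on each side. The gripper has let go and backed away, and I handed the job in at about 12.4 s.

- **Position:** the last top-camera estimate put the crown at (662, -187, 165). The bar's middle was measured at about (661, -184), with its top at 165 mm. The scene camera gave (660, -190, 162), about 4 mm different. Both are well inside the limits.
- **Level, square and still:** overlaid outlines on the scene picture match a level, square pose clearly better than ones tilted by 0.2 rad. The outlines sit a few millimetres outside the cups' rounded edges. The object did not move over 24 pictures, about 1.2 s.
- **Stirrup:** nothing touched it. The scene camera reported it within about 4 mm of its start. The wrist camera read about 9 mm away in y, which I take as detector error.
- **Unexplained difference:** one comparison between pictures about 1 s apart, just after the release, showed a small difference over 66 pixels. That could be arm shadow or settling, and the later pictures showed none.

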